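Back the cap to the thread's entry and screw it down on the clamped jar

TASK

Close the jar in the bench holder with the wide ribbed cap that lies on the worktop: set the cap level on the neck and turn it backwards (anticlockwise seen from above) under light pressure until you feel the thread drop into place, then screw it down clockwise onto its seal until it comes up firm against its stop, and let go. Be gentle with the plastic: never press or twist the cap hard while it is not yet down on the seal, do not wrench it once it is tight, and leave the beaker, the bottle, the dish and the timer where they stand.

Things in the scene. Friction and masses are not known exactly. Their poses are not given: they have to be found in the camera images.
- cap: loose grey plastic screw cap, round, ribbed outside, 64 mm across, 26 mm high, about 45 g, lying mouth down on the worktop to the left of the jar. Origin: centre of its underside (open end); z up through its closed top. Inner depth from underside to lid 22 mm. Grip it across the 64 mm from above, fingertips about 5 mm above its underside.
- cap_lugs (a point): point on the cap's axis 3 mm above its underside, level with four equal lugs inside the cap, 90 degrees apart, hidden from outside (each 18 degrees long, 3 mm high). The cap fits the thread in four positions and has 1.2 mm of sideways play on the neck. Set it down on the neck, and let it drop, at 15 mm/s or slower with a force stop of 3 N.
- jar: white plastic jar in an aluminium holder (round foot plate 116 mm across, split clamp ring), fixed to the worktop: it neither moves nor turns. Origin: centre of the holder's underside, on the worktop; z up. Body 72 mm across, shoulder 72 mm and top of the black seal 112 mm above the worktop, neck 38 mm across, 46 mm over its thread. Its pose does not tell at what angle the thread begins.
- jar_mouth (a point): point on the neck's axis at the top of the seal, 112 mm above the jar's origin. Height of the cap's origin against it: -14 mm with the lugs on top of the thread (-11.5 mm if on a stop rib), -20 mm when dropped into the entry, -22 mm when the lid meets the seal, -24 mm screwed home. The seal is springy, about 7 N per mm.
- neck_thread (a point): point on the neck's axis at the flat tops of the right-hand thread's four segments, 13 mm below the seal's top. Between them are four entries 90 degrees apart at an unknown angle, with 7 degrees of play for a lug. A rib beside each entry blocks a cap turned clockwise on top of the thread; turned back at most 90 degrees it drops 6 mm, and the rib's other side stops it from turning farther back.
- thread_end (a point): point on the neck's axis, 24 mm below the seal's top, where the cap's underside is when home. From the entry the cap descends 0.09 mm per degree clockwise (1.5 mm up-and-down play) to a firm stop 57 to 65 degrees on; the twist there rises from under 0.25 to over 0.5 N m in 1 to 3 degrees; 0.35 N m is tight. Harmful: over 30 N between cap and jar before the lid meets the seal, 90 N at any time.
- beaker: bystander: small glass beaker, 56 x 63 mm, 70 mm high, standing behind the jar. Origin: centre of its underside; z up.
- reagent: bystander: small amber bottle with a dark cap, 60 mm across, 130 mm high, standing behind and to the left of the jar. Origin: centre of its underside; z up.
- dish: bystander: shallow round clear dish, 60 mm across, 14 mm high, lying between cap and jar, nearer the robot. Origin: centre of its underside; z up.
- timer: bystander: small white bench timer with three buttons, 50 x 62 mm, 18 mm high, lying to the right of the jar. Origin: centre of its underside; z up.

How it is judged:
By the outcome, as a careful person would: the job done as asked, in the order asked, and still so for the second after the job is handed in, with the robot touching nothing.
It also fails if it takes over 61 s, if anything falls off the work surface, if the arm or the gripper's body presses on something with over 40 N, if the wrist force passes 120 N, or if a joint passes its speed limit or range.

ROBOT

A 6-joint arm with a two-finger parallel gripper is mounted at the origin on a cart in front of the work surface, level with it; the furniture and walls round the work are solid. World frame = base frame: x ahead of the robot, y to its left, z up, the work surface at z = 0. Lengths are in mm, angles in rad, forces in N, time in s.
With the tool pointing down it reaches from about 275 to 850 mm from the base axis. Payload 19 kg.
Tool frame: the origin (TCP) lies midway between the tips of the shut fingers; the grasp point (between the pads) lies 19 mm behind it; z points along the fingers, y is the line along which they close (so a half turn about z gives the same grasp; the last joint's range is limited). The gripper opens to 85 mm and grips with 20 to 120 N. Pads are 22 mm wide; open, the fingers measure 114 mm over their backs; the gripper's body (76 mm by 85 mm) begins 54 mm behind the grasp point. The pads swing forward as they close: fully open they stand 13 mm farther back than shut.
Start: joints at [1.209, 0.15, 1.437, -0, 1.554, -0.134], TCP at [129.861, 560.113, 231.267] pointing down, gripper open.
Joint ranges: [-2.8, 2.8], [-0.68, 2.1], [0.12, 2.68], [-1.39, 4.53], [0.16, 2.79], [-2.81, 2.81]. Speed limits (rad/s): [1.89, 1.89, 2.22, 3.01, 3.01, 3.01].

INTERFACE

Orientations are given as a 3x3 rotation matrix whose columns are the frame's x, y, z axes.
In Python, from rig import arm, jaws, kinematics, vision, ticket, sensors gives the robot as it stands. Calls block until the motion is done:
- arm.move_to(position, orientation): joint-space move of the TCP to a pose.
- arm.movel(position, ori=None, speed=150): straight line of the TCP; ori=None keeps the orientation; speed is the mean speed in mm/s.
- arm.move_j(angles): joint-space move.
- jaws.command_gripper(opening, strength=None): opening from 0.0 (shut) to 1.0 (fully open); strength is the grip in N (None keeps the last); returns when the fingers have stopped.
- arm.sleep(seconds).
- kinematics.ik(position, orientation): joint angles nearest the present ones, or None.
- vision.read_camera(name): name is "scene" or "top" or "wrist"; returns a dict with "image" (420x560x3 uint8, red, green, blue), "intrinsics" (3x3 intrinsics, pixels), "dist_coeffs" ([k1, k2, p1, p2, k3] as OpenCV has them; the pictures are not rectified), "R" (3x3) and "t" (3): a world point X has camera coordinates R X + t; the wrist camera has in their place "tool_from_camera" (4x4, takes a point from camera to tool coordinates, whose origin is the TCP and whose axes are the flange's). Camera axes: x right, y down, z forward; pixel columns grow to the right and rows downward; lengths in mm; the calibration is good to about 2 mm. A picture is of the moment at which its call begins: read the wrist's pose just before it. There is no depth.
A pose or a line that the arm cannot do raises arm.MotionError and nothing moves.
- ticket.hand_in(): hands the job in; it is judged then, once.
Readings, each from a call of its own:
- sensors.current_time(): time.
- sensors.current_joints(): joint angles.
- sensors.current_joint_vel(): joint speeds.
- sensors.current_joint_torque(): joint torques, N m.
- sensors.current_tcp_pos(): TCP position.
- sensors.current_orientation(): TCP orientation.
- sensors.current_contact_force(): force on the tool from outside, world axes, zero at the start.
- sensors.current_torque(): the same for the moment, N m.
- sensors.current_gripper_width(): opening from 0.0 (shut) to 1.0 (fully open).
- sensors.current_finger_force(): force on a finger pad.
Only numpy, scipy, OpenCV 4.12 (cv2) and the standard library are available. Lean on these libraries where they do the work, as an engineer would, in place of code of your own. Each camera call takes 0.05 s, during which the arm holds its last target. There are 200 camera calls.

## Working session

There is one attempt and no reset: what is moved stays moved. The work goes in short steps, each a Python script; the robot and the scene stay as the last script left them, time stands still between calls to the robot, and variables do not carry over. Pictures are saved under pics/ and viewed, at most 10 in all, crops included, and the job is handed in when it is done.

```bash
ls; mkdir -p pics
python3 - <<'E'
from rig import arm,jaws,vision,sensors
import cv2,numpy as np,pickle
d={}
for n in("scene","top","wrist"):
    c=vision.read_camera(n);d[n]=c
    cv2.imwrite(f"pics/{n}0.png",c["image"][:,:,::-1])
    print(n,{k:np.round(v,3).tolist() for k,v in c.items() if k!="image"})
pickle.dump(d,open("cams.pkl","wb"))
print(sensors.current_time(),sensors.current_orientation())
a,b=d["scene"]["image"],d["top"]["image"]
E
```

```text
pics
scene {'intrinsics': [[543.643, 0.0, 285.176], [0.0, 543.643, 215.561], [0.0, 0.0, 1.0]], 'dist_coeffs': [-0.113, 0.0, 0.0, 0.0, 0.0], 'R': [[0.761, -0.649, 0.015], [-0.299, -0.372, -0.879], [0.576, 0.664, -0.477]], 't': [-314.022, 294.82, 813.997]}
top {'intrinsics': [[438.405, 0.0, 283.315], [0.0, 438.405, 201.935], [0.0, 0.0, 1.0]], 'dist_coeffs': [-0.031, 0.0, 0.0, 0.0, 0.0], 'R': [[-0.028, -1.0, -0.006], [-0.974, 0.029, -0.223], [0.223, -0.001, -0.975]], 't': [162.234, 550.994, 834.456]}
wrist {'intrinsics': [[341.192, 0.0, 277.99], [0.0, 341.192, 211.503], [0.0, 0.0, 1.0]], 'dist_coeffs': [-0.032, 0.0, 0.0, 0.0, 0.0], 'tool_from_camera': [[0.0, -0.948, -0.318, 83.096], [1.0, 0.0, 0.001, 1.426], [-0.001, -0.318, 0.948, -142.642], [0.0, 0.0, 0.0, 1.0]]}
0.15 [[-9.74161420e-01  2.25852655e-01 -3.26944678e-04]
 [ 2.25852857e-01  9.74161051e-01 -8.56795807e-04]
 [ 1.24987163e-04 -9.08498809e-04 -9.99999580e-01]]
```

View pics/top0.png

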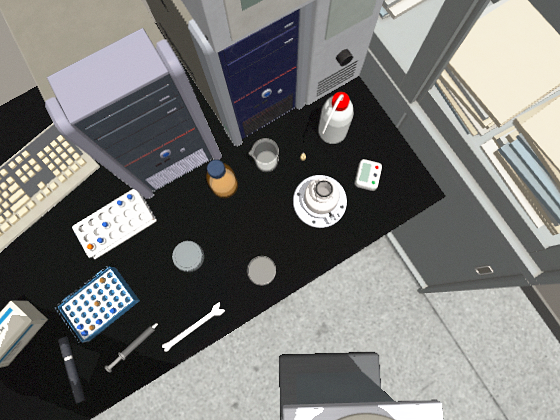

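View pics/scene0.png

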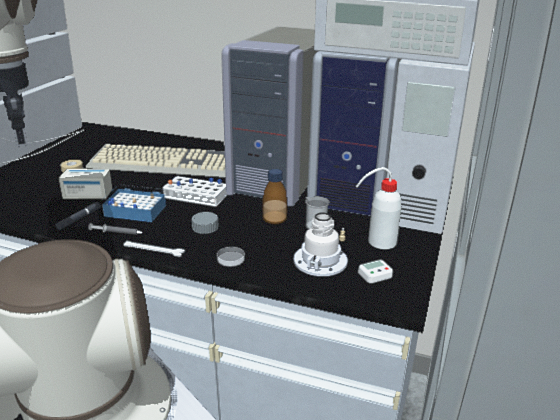

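The top view shows the cap at about (188,255), the dish at (262,271), the jar mouth at (323,187), the bottle at (221,178), the beaker at (264,155) and the timer at (369,174). In the scene view, the cap is at (205,222), the dish at (231,256) and the jar at (321,240).

```bash
cat > h.py <<'E'
import numpy as np,cv2
from rig import arm,jaws,vision,sensors,kinematics
def cast(c,uv,z,pose=None):
    """pixel -> world point on plane z; pose=(pos,R) of tool for wrist camera"""
    n=cv2.undistortPoints(np.array([[uv]],float),c["intrinsics"],np.array(c["dist_coeffs"]))[0,0]
    d=np.array([n[0],n[1],1.])
    if pose is None: R=np.array(c["R"]);o=-R.T@c["t"];d=R.T@d
    else:
        T=np.array(c["tool_from_camera"]);o=pose[0]+pose[1]@T[:3,3];d=pose[1]@T[:3,:3]@d
    return o+d*(z-o[2])/d[2]
def ell(c,roi,lo,hi,sat=255):
    """largest blob of brightness lo..hi and saturation<=sat in roi"""
    x0,y0,x1,y1=roi;im=c["image"][y0:y1,x0:x1];h=cv2.cvtColor(im,cv2.COLOR_RGB2HSV)
    m=((h[...,2]>=lo)&(h[...,2]<=hi)&(h[...,1]<=sat)).astype(np.uint8)
    m=cv2.morphologyEx(m,cv2.MORPH_OPEN,np.ones((3,3)))
    k=max(cv2.findContours(m,cv2.RETR_EXTERNAL,cv2.CHAIN_APPROX_NONE)[0],key=cv2.contourArea)
    e=cv2.fitEllipse(cv2.convexHull(k));return (e[0][0]+x0,e[0][1]+y0),e[1],k+[x0,y0]
E
python3 - <<'E'
from h import *
import pickle
d=pickle.load(open("cams.pkl","rb"));t,s=d["top"],d["scene"]
for n,c,roi,z in(("cap",t,(165,232,212,280),13),("cap",s,(185,206,222,240),13),("dish",t,(240,250,282,292),7)):
    e=ell(c,roi,60,255);print(n,e[0],e[1],cast(c,e[0],z))
print("jar foot",cast(t,(320,202),8),"mouth",cast(t,(323,187),112),cast(s,(323,219),112))
print("bottle",cast(t,(217,168),130),"beaker",cast(t,(265,152),70))
a=cv2.resize(t["image"][150:290,160:360],None,fx=4,fy=4,interpolation=2)
cv2.imwrite("pics/tz.png",a[:560,:,::-1])
p=[cast(t,e,13) for e in((173,255),(203,255))];print("cap width",p[0]-p[1])
E
```

```text
cap (187.59765815734863, 256.0485954284668) (30.98239517211914, 31.79024314880371) [455.72738415 351.40861416  13.        ]
cap (204.51410293579102, 222.0933837890625) (23.66910171508789, 29.110593795776367) [457.21313282 351.76674645  13.        ]
dish (261.26615142822266, 270.06960678100586) (29.039365768432617, 29.829320907592773) [422.55908311 196.73737405   7.        ]
jar foot [565.50105258  66.48094209   8.        ] mouth [571.69495361  68.24246687 112.        ] [561.58818562  56.98235068 112.        ]
bottle [610.87751357 272.12526744 130.        ] beaker [661.719976   181.41007293  70.        ]
cap width [ 1.73083459 63.57753883  0.        ]
```

View pics/tz.png

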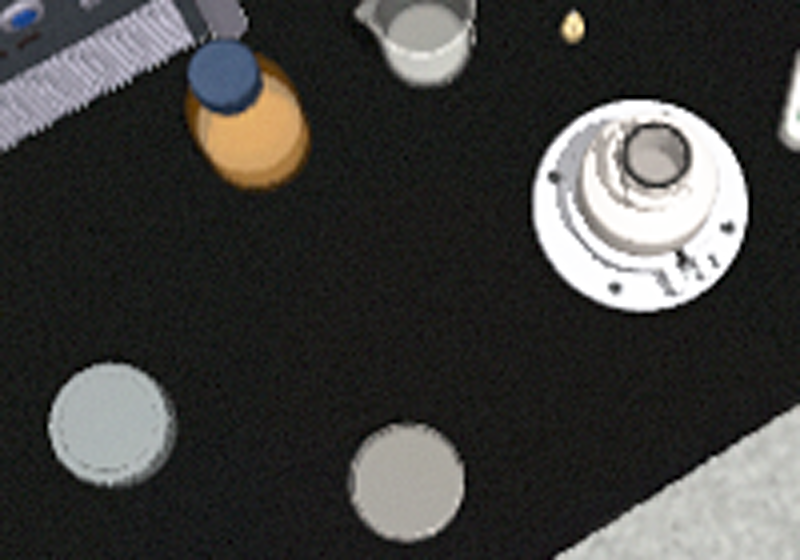

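The enlarged top view shows the cap, the dish, and the jar's seal ring centred at about (324,188.7) in full-image pixels. Cap is at about (456,351.5) from two views. Next I check the wrist range and look from near.

```bash
cat >> h.py <<'E'
from scipy.spatial.transform import Rotation
def ori(deg): return Rotation.from_euler("z",deg,degrees=True).as_matrix()@np.diag([-1.,1,-1])
def look(name):
    p=(np.array(sensors.current_tcp_pos()),np.array(sensors.current_orientation()))
    c=vision.read_camera("wrist");cv2.imwrite(f"pics/{name}.png",c["image"][:,:,::-1]);return c,p
E
python3 - <<'E'
from h import *
import pickle
d=pickle.load(open("cams.pkl","rb"));t=d["top"]
print("mouth",cast(t,(323.9,188.4),112),"foot",cast(t,(319.9,201.2),6))
for y in(-150,-100,-60,-30,0,30,60,90,120,150):
    q=kinematics.ik([567,66,110],ori(y));print(y,None if q is None else np.round(q,2))
q=kinematics.ik([456,351.5,131],ori(0));print(q)
arm.move_to([456,351.5,131],ori(0))
c,p=look("w1");print(sensors.current_time(),p[0])
pickle.dump((c,p),open("w1.pkl","wb"))
E
```

```text
mouth [568.83087575  66.62996373 112.        ] foot [567.74753198  66.44167448   6.        ]
-150 [-0.02  0.21  1.62 -0.    1.31  1.03]
-100 [-0.02  0.21  1.62 -0.    1.31  0.16]
-60 [-0.02  0.21  1.62 -0.    1.31 -0.54]
-30 [-0.02  0.21  1.62 -0.    1.31 -1.07]
0 [-0.02  0.21  1.62 -0.    1.31 -1.59]
30 [-0.02  0.21  1.62 -0.    1.31 -2.11]
60 [-0.02  0.21  1.62 -0.    1.31 -2.64]
90 None
120 [-0.02  0.21  1.62 -0.    1.31  2.6 ]
150 [-0.02  0.21  1.62 -0.    1.31  2.08]
[ 5.22911693e-01  2.05382948e-01  1.57877156e+00 -4.44089210e-16
  1.35743815e+00 -1.04788463e+00]
1.6833 [455.58473132 352.21372553 131.32660107]
```

View pics/w1.png

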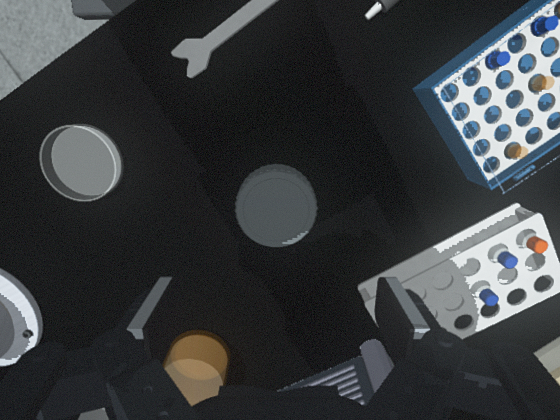

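The wrist view shows the cap centred at about (276,206) with a radius of about 40 px, and the dish at (80,162), clear of the grasp. I measure, turn to the working yaw of -90 and measure again. If the two agree, I grasp.

Run:
```python
from h import *
import pickle
c,p=pickle.load(open("w1.pkl","rb"))
def cap(c,p):
    e=ell(c,(215,145,340,270),52,255,90);w=cast(c,e[0],13,p)
    g=[cast(c,(e[0][0]+s*max(e[1])/2,e[0][1]),13,p) for s in(-1,1)]
    print(e[0],e[1],w,"diam",np.linalg.norm(g[0]-g[1]));return w
a=cap(c,p)
arm.move_to([456,351.5,131],ori(-90));arm.sleep(.15)
c,p=look("w2");pickle.dump((c,p),open("w2.pkl","wb"))
b=cap(c,p);print(p[0],sensors.current_time(),np.linalg.norm(a-b))
```

```text
(275.7437858581543, 205.5832061767578) (81.8659439086914, 83.37953186035156) [455.5239168  352.31477235  13.        ] diam 66.91758719333953
(278.22293853759766, 206.3907470703125) (83.35327911376953, 84.64056396484375) [455.35309042 352.10118208  13.        ] diam 67.88568402013782
[455.95901153 351.55227874 131.03442029] 3.3417 0.2735003796316466
```

Run:
```python
from h import *
import pickle
O=ori(-90);x,y=455.4,352.2
arm.movel([x,y,30],O,200)
arm.movel([x,y,-2],O,60)
print("f",sensors.current_contact_force())
jaws.command_gripper(0.3,50)
print("w",sensors.current_gripper_width(),sensors.current_finger_force(),sensors.current_contact_force(),sensors.current_tcp_pos())
arm.movel([x,y,60],O,120)
arm.move_to([568.3,66.6,217],O);arm.sleep(.15)
print("w",sensors.current_gripper_width(),sensors.current_finger_force(),sensors.current_contact_force(),sensors.current_torque())
c,p=look("w3");pickle.dump((c,p),open("w3.pkl","wb"));print(p[0],sensors.current_time())
```

```text
f [ 0.40161719  0.08545387 -0.25582278]
w 0.7282774390270037 54.387868840713054 [-1.30284147 -2.07549916  6.77199282] [455.590085   352.35028437  -1.23095057]
w 0.7254313898812749 54.42987672518939 [0.58629205 0.90332544 0.11596554] [-0.04379528 -0.00445551 -0.01932464]
[568.01903654  67.62579814 216.36822297] 7.2083
```

View pics/w3.png

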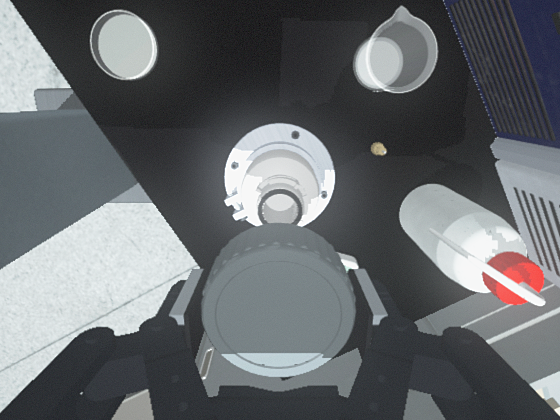

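The cap is held level at about (280,305). The jar's dark seal ring is at about (281,208), partly hidden by the cap. I raise a little for a full view of the ring and measure both.

Run:
```python
from h import *
import pickle
O=ori(-90)
arm.movel([568.3,66.6,250],O,150);arm.sleep(.3)
c,p=look("w4");pickle.dump((c,p),open("w4.pkl","wb"));print(p[0],sensors.current_time())
im=c["image"]
a=cv2.resize(im[150:230,220:340],None,fx=5,fy=5,interpolation=1)
b=cv2.resize(im[200:400,180:380],None,fx=3,fy=3,interpolation=1)[:,:]
b=cv2.convertScaleAbs(b,alpha=1.8)
cv2.imwrite("pics/z4.png",np.hstack([cv2.resize(a,(360,240)),np.zeros((240,10,3),np.uint8),cv2.resize(b,(240,240))])[:,:,::-1])
z=np.zeros((600,790,3),np.uint8);z[:240,:360]=cv2.resize(a,(360,240));z[:400,370:770]=cv2.resize(b,(400,400))
cv2.imwrite("pics/z4.png",z[:,:,::-1])
```

```text
[568.13119466  66.59799967 249.39242317] 7.925
```

View pics/z4.png

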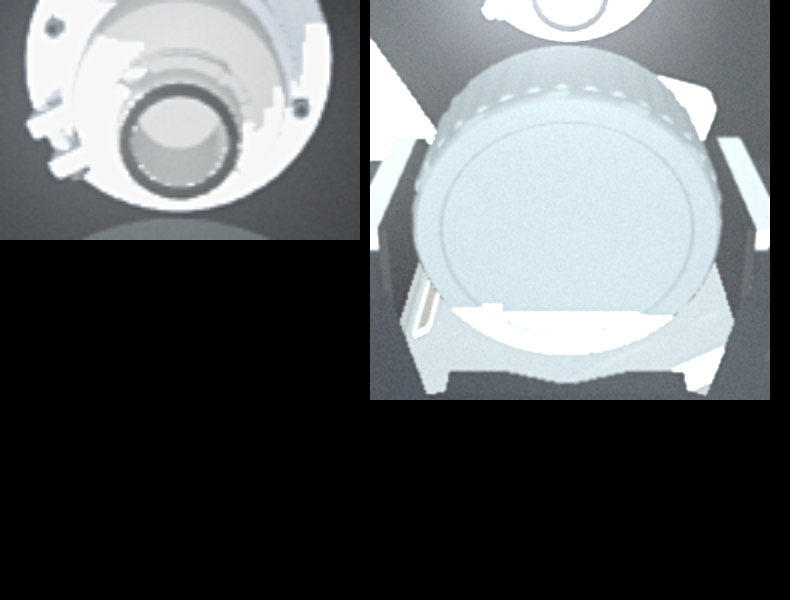

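The seal ring is centred at about (280.0,197.3). The cap's top face in the hand is at about (278.5,311). I move over the ring and check the cap against the neck from the side with the scene camera.

Run:
```python
from h import *
import pickle
c,p=pickle.load(open("w4.pkl","rb"))
m=cast(c,(280.0,197.3),112,p);e=[cast(c,(280+s*19.7,197.3),112,p) for s in(-1,1)];print("ring",m,"diam",np.linalg.norm(e[0]-e[1]))
c3,p3=pickle.load(open("w3.pkl","rb"));print("ring w3",cast(c3,(280.7,208.5),112,p3))
arm.movel([m[0],m[1],136],ori(-90),150);arm.sleep(.3)
print(sensors.current_tcp_pos())
s=vision.read_camera("scene");t=vision.read_camera("top");pickle.dump((s,t),open("s5.pkl","wb"));print(sensors.current_time())
cv2.imwrite("pics/s5.png",cv2.resize(s["image"][150:290,230:430],None,fx=4,fy=4,interpolation=2)[:,:,::-1])
```

```text
ring [568.93396742  69.1268907  112.        ] diam 33.63744033862005
ring w3 [569.17243979  70.85088666 112.        ]
[569.11251041  69.13189636 136.48728042]
9.2333
```

View pics/s5.png

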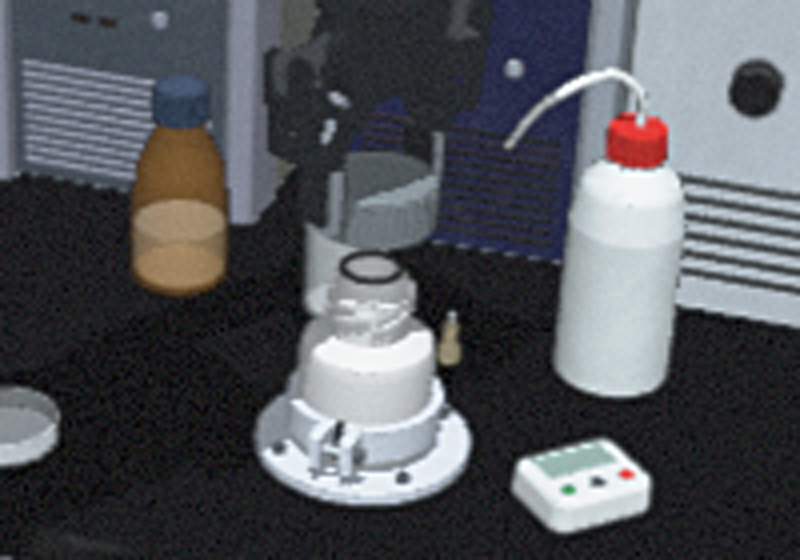

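The scene crop shows the cap above the neck, roughly x 343–440 in crop pixels, with the near finger hiding its left edge. The ring is at (371.5,267). I compare these with the projected expected positions.

Run:
```python
from h import *
import pickle
s,t=pickle.load(open("s5.pkl","rb"))
def pr(c,X): return cv2.projectPoints(np.array(X,float).reshape(-1,1,3),cv2.Rodrigues(np.array(c["R"]))[0],np.array(c["t"]),c["intrinsics"],np.array(c["dist_coeffs"]))[0][:,0]
print("ring scene cast",cast(s,(230+371.5/4-.4,150+267/4-.4),112))
print("ring pred",pr(s,[[568.8,67.3,112]]))
r=np.array([.761,-.649,0]);C=np.array([569.1,69.1,137.7])
print("cap bottom c,l,r; top c,l,r",pr(s,[C,C-32*r,C+32*r,C+[0,0,26],C-32*r+[0,0,26],C+32*r+[0,0,26]]).round(1).tolist())
g=s["image"].astype(int).mean(2)
for y in range(188,217,2): print(y,g[y,300:346].astype(int).tolist())
```

```text
ring scene cast [568.69563363  65.93244372 112.        ]
ring pred [[322.05614592 216.09038203]]
cap bottom c,l,r; top c,l,r [[322.1, 204.8], [306.7, 204.6], [337.6, 205.0], [322.7, 193.5], [307.1, 193.3], [338.4, 193.7]]
188 [35, 39, 41, 38, 38, 49, 41, 43, 43, 40, 51, 49, 41, 47, 46, 45, 59, 80, 86, 91, 87, 91, 91, 96, 93, 89, 89, 91, 83, 73, 67, 49, 43, 38, 35, 34, 32, 40, 73, 108, 97, 41, 39, 39, 39, 39]
190 [84, 67, 44, 48, 35, 48, 43, 46, 44, 45, 46, 45, 43, 45, 39, 42, 62, 89, 85, 89, 86, 83, 87, 83, 82, 82, 88, 86, 91, 90, 86, 90, 92, 86, 81, 67, 50, 37, 87, 122, 94, 41, 35, 47, 46, 47]
192 [83, 83, 76, 41, 31, 33, 45, 42, 47, 39, 46, 42, 41, 43, 58, 61, 66, 85, 86, 89, 85, 88, 86, 89, 86, 85, 87, 86, 81, 85, 88, 85, 80, 84, 85, 86, 79, 74, 97, 119, 83, 48, 49, 56, 50, 52]
194 [77, 45, 26, 20, 31, 40, 36, 42, 35, 42, 38, 35, 83, 129, 131, 115, 68, 84, 88, 85, 84, 85, 85, 84, 86, 84, 88, 86, 82, 82, 87, 88, 82, 83, 90, 82, 120, 149, 146, 119, 73, 50, 52, 46, 44, 51]
196 [47, 25, 25, 31, 28, 42, 46, 44, 41, 45, 44, 48, 96, 124, 132, 111, 70, 86, 88, 88, 84, 89, 83, 85, 78, 84, 
[... 1489 characters left out ...]
 115, 112, 117, 116, 121, 115, 103, 87, 60, 34, 34, 79, 95, 78, 64, 51, 51, 53, 66]
212 [36, 30, 35, 29, 18, 25, 77, 118, 140, 151, 155, 157, 161, 165, 170, 174, 175, 173, 160, 125, 94, 90, 85, 82, 79, 109, 112, 75, 54, 49, 44, 40, 35, 25, 20, 23, 31, 28, 27, 36, 28, 35, 18, 25, 39, 45]
214 [36, 30, 29, 16, 27, 36, 68, 115, 136, 153, 157, 156, 164, 162, 161, 121, 64, 43, 66, 96, 112, 130, 138, 138, 132, 113, 70, 45, 39, 19, 27, 32, 25, 31, 29, 23, 35, 30, 28, 25, 33, 31, 24, 31, 29, 26]
216 [27, 24, 30, 14, 21, 34, 77, 120, 139, 150, 157, 163, 164, 166, 131, 48, 97, 152, 162, 171, 165, 167, 169, 169, 168, 166, 163, 159, 135, 73, 36, 27, 12, 22, 31, 28, 23, 25, 32, 32, 32, 30, 31, 32, 32, 26]
```

The cap sits about 1.5 mm toward +tool-y in the hand, which the near-field wrist view and the scene edge both show. The mouth is at about (568.7,67.3) once the wrist camera's x bias is cancelled. I lower with a force stop and turn about the cap's axis.

```bash
cat >> h.py <<'E'
M=np.array([568.7,67.3]);OFF=1.4
def go(z,yaw,speed=15,d=(0,0)):
    R=ori(yaw);o=R@[0,OFF,0];arm.movel([M[0]-o[0]+d[0],M[1]-o[1]+d[1],z],R,speed)
def F(): return np.array(sensors.current_contact_force())
def rep(tag,f0=0):
    print(tag,"t%.1f"%sensors.current_time(),"p",np.round(sensors.current_tcp_pos(),2),"F",np.round(F()-f0,1),"T",np.round(sensors.current_torque(),2))
E
python3 - <<'E'
from h import *
go(116,-90,60);arm.sleep(.2);f0=F();np.save("f0.npy",f0);print(f0);rep("start",f0)
z=116
while z>88:
    z-=.5;go(z,-90,15);f=F()-f0
    if z%2==0: rep("z%.1f"%z,f0)
    if f[2]>3 or np.hypot(f[0],f[1])>3: break
rep("stop z%.1f"%z,f0)
E
```

```text
[-0.07596385  0.27661872 -1.2530517 ]
start t9.9 p [567.46  67.3  116.29] F [0. 0. 0.] T [ 0.   -0.02 -0.  ]
z114.0 t10.9 p [567.28  67.28 113.98] F [ 0.6 -0.3  1.9] T [ 0.03 -0.03 -0.03]
z112.0 t11.9 p [567.28  67.29 111.97] F [0.3 0.3 0.5] T [ 0.03 -0.05 -0.03]
z110.0 t12.9 p [567.3   67.32 109.96] F [-0.2 -1.   1.6] T [ 0.01 -0.06 -0.05]
z108.0 t13.9 p [567.29  67.31 107.95] F [-0.  -0.7  0.7] T [ 0.02 -0.01  0.01]
z106.0 t14.9 p [567.3   67.28 105.97] F [-0.5 -0.3  1.5] T [ 0.   -0.   -0.01]
stop z104.5 t15.7 p [567.44  67.32 104.62] F [1.4 0.6 3.2] T [ 0.05 -0.31  0.06]
```

Run:
```python
from h import *
f0=np.load("f0.npy")
for i in range(3): arm.sleep(.1);rep("settle",f0)
z=104.5
while z>101:
    z-=.5;go(z,-90,15);arm.sleep(.08);f=F()-f0
    rep("z%.1f"%z,f0)
    if f[2]>3 or np.hypot(f[0],f[1])>3: break
```

```text
settle t15.8 p [567.41  67.31 104.6 ] F [2.1 0.3 2.9] T [ 0.11 -0.38  0.03]
settle t15.9 p [567.4   67.3  104.59] F [1.7 0.8 3.3] T [ 0.05 -0.32  0.01]
settle t16.0 p [567.41  67.31 104.58] F [2.6 0.5 3. ] T [ 0.09 -0.38  0.  ]
z104.0 t16.3 p [567.45  67.32 104.11] F [2.7 1.  5.1] T [ 0.09 -0.57  0.05]
```

Run:
```python
from h import *
import pickle
s5,t5=pickle.load(open("s5.pkl","rb"))
def pr(c,X): return cv2.projectPoints(np.array(X,float).reshape(-1,1,3),cv2.Rodrigues(np.array(c["R"]))[0],np.array(c["t"]),c["intrinsics"],np.array(c["dist_coeffs"]))[0][:,0]
C=np.array([570.5,69.1,0]);v=-32*np.array([.655,.755,0])
for z in(131,134,137.7): print(z,"front bottom",pr(s5,[C+v+[0,0,z]]).round(2),"front top",pr(s5,[C+v+[0,0,z+26]]).round(2))
s=vision.read_camera("scene");t=vision.read_camera("top");pickle.dump((s,t),open("s6.pkl","wb"))
c,p=look("w6")
z=np.zeros((560,800,3),np.uint8);z[:480,:480]=cv2.resize(s["image"][180:270,275:365],(480,480),interpolation=2);z[:300,490:790]=cv2.resize(c["image"][180:400,180:380],(300,300))
cv2.imwrite("pics/s6.png",z[:,:,::-1])
```

```text
131 front bottom [[323.3  214.81]] front top [[323.93 203.37]]
134 front bottom [[323.37 213.51]] front top [[324.   202.03]]
137.7 front bottom [[323.46 211.89]] front top [[324.09 200.38]]
```

View pics/s6.png

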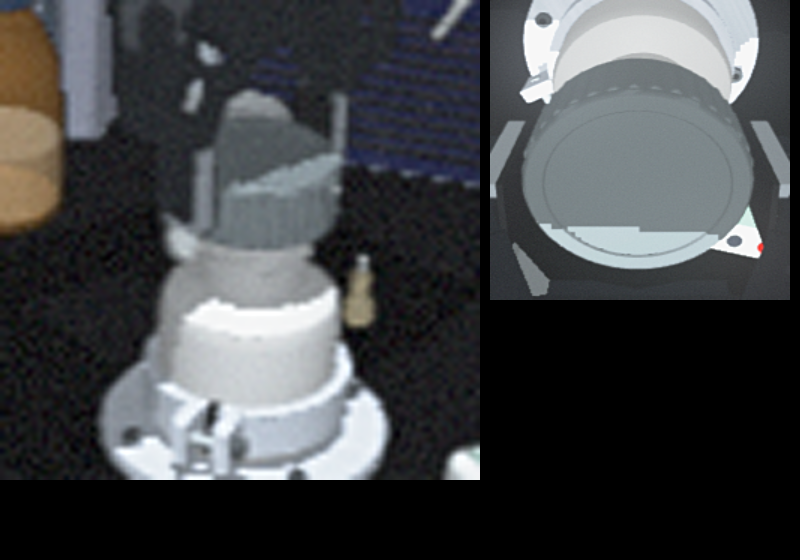

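The scene crop shows the cap caught partway on the neck at about -6.5 mm, with the wrist crop showing it held as before. The side force of +x 2.7 N shows which way it wants to go, so I let it follow the force while lowering.

Run:
```python
from h import *
f0=np.load("f0.npy");z=105.5;d=np.array([.8,.1])
go(z,-90,15,d);arm.sleep(.1);rep("up",f0)
for i in range(28):
    f=F()-f0;l=f[:2]
    if np.hypot(*l)>1.2: d=d+np.clip(.25*l,-.5,.5)
    if f[2]<3: z-=.7 if f[2]<1.5 else .3
    elif np.hypot(*l)<1.2: break
    if f[2]>8 : z+=.7
    if np.hypot(*d)>3.5 or z<90: break
    go(z,-90,15,d);arm.sleep(.05);rep("z%.1f d%s"%(z,d.round(2)),f0)
np.save("st.npy",[z,*d])
```

```text
up t16.8 p [567.8   67.38 105.19] F [-0.   0.7 -0.1] T [-0.01 -0.02  0.01]
z104.8 d[0.8 0.1] t17.1 p [568.04  67.39 104.73] F [-0.1 -0.6  1.4] T [-0.01 -0.05  0.04]
z104.1 d[0.8 0.1] t17.4 p [568.09  67.42 104.06] F [ 0.7 -0.7  0.5] T [-0.06  0.01  0.02]
z103.4 d[0.8 0.1] t17.7 p [568.15  67.4  103.42] F [ 0.4 -0.5  1.8] T [ 0.04 -0.12  0.01]
z103.1 d[0.8 0.1] t18.0 p [568.16  67.4  103.15] F [ 1.8 -0.1  2.3] T [ 0.02 -0.22  0.02]
z102.8 d[1.26 0.08] t18.3 p [568.49  67.37 102.71] F [-0.2 -0.3  1.6] T [ 0.09 -0.02 -0.03]
z102.5 d[1.26 0.08] t18.6 p [568.54  67.4  102.47] F [ 0.4 -0.6  0.8] T [ 0.12 -0.02 -0.05]
z101.8 d[1.26 0.08] t18.9 p [568.55  67.38 101.78] F [0.4 0.9 1.1] T [ 0.14 -0.01 -0.06]
z101.1 d[1.26 0.08] t19.2 p [568.56  67.41 101.08] F [-0.7  0.7  0.8] T [ 0.27 -0.06  0.01]
z100.4 d[1.26 0.08] t19.5 p [568.57  67.4  100.39] F [0.7 1.5 1.2] T [ 0.35 -0.08 -0.05]
z99.7 d[1.44 0.46] t19.8 p [568.71  67.7   99.62] F [ 1.5 -0.   1.1] T [0.04 0.   0.03]
z99.0 d[1.81 0.44] t20.1 p [569.1   67.73  98.98] F [0.  1.  0.5] T [ 0.1  -0.02  0.01]
z98.3 d[1.81 0.44] t20.4 p [569.08  67.76  98.25] F [0.2 1.  0. ] T [ 0.12 -0.03 -0.03]
z97.6 d[1.81 0.44] t20.7 p [569.1   67.73  97.58] F [ 1.   0.5 -0.1] T [0.05 0.01 0.02]
z96.9 d[1.81 0.44] t21.0 p [569.14  67.75  96.93] F [-1.1  0.7  0.8] T [ 0.13 -0.05 -0.  ]
z96.2 d[1.54 0.62] t21.3 p [569.14  67.83  96.59] F [ 0.5 -1.   7.2] T [-0.11 -0.17 -0.04]
```

The lugs now rest on the thread at TCP z of about 96.8. The free centre shows the cap offset is about 0, so I turn about (569.1,67.7), anticlockwise, under light pressure.

```bash
sed -i 's/^M=.*/M=np.array([569.1,67.7]);OFF=0./' h.py
python3 - <<'E'
from h import *
f0=np.load("f0.npy");z=96.5;d=np.zeros(2);yaw=-90.;z0=96.8
go(z,yaw,15);arm.sleep(.1);rep("pre",f0)
for i in range(55):
    f=F()-f0;T=sensors.current_torque()[2];l=f[:2]
    if np.hypot(*l)>1.5: d=d+np.clip(.15*l,-.3,.3)
    if abs(T)>.22: print("torque");break
    if z<91.3 or np.hypot(*d)>2.5 or yaw>5: break
    if f[2]<1.5: z-=.4 if z>95.6 else .8
    elif z<95.4:
        if f[2]>3: break
        z-=.3
    else:
        yaw+=3
        if f[2]>4.5: z+=.2
    go(z,yaw,15,d);rep("z%.1f yaw%.0f d%s"%(z,yaw,d.round(1)),f0)
print(z,yaw,d)
E
```

```text
pre t21.7 p [569.18  67.72  96.6 ] F [ 0.3 -0.1  6.1] T [ 0.13 -0.03  0.02]
z96.7 yaw-87 d[0. 0.] t21.9 p [569.08  67.72  96.66] F [0.3 1.5 5.9] T [0.18 0.01 0.09]
z96.9 yaw-84 d[0. 0.] t22.2 p [569.    67.74  96.77] F [0.1 0.8 3.7] T [0.21 0.05 0.06]
z96.9 yaw-81 d[0. 0.] t22.4 p [568.98  67.71  96.77] F [-0.5  0.7  2.4] T [0.25 0.09 0.03]
z96.9 yaw-78 d[0. 0.] t22.7 p [568.97  67.71  96.76] F [0.3 2.2 1.5] T [ 0.23  0.08 -0.02]
z96.5 yaw-78 d[0.  0.3] t22.9 p [569.13  67.9   96.5 ] F [-0.5  0.2  2.7] T [-0.07  0.05 -0.04]
z96.5 yaw-75 d[0.  0.3] t23.2 p [569.09  67.97  96.38] F [-0.  -0.1  1.4] T [-0.07  0.01  0.01]
z96.1 yaw-75 d[0.  0.3] t23.4 p [569.1   67.99  96.01] F [0.2 0.5 1.3] T [-0.03  0.01  0.02]
z95.7 yaw-75 d[0.  0.3] t23.7 p [569.14  68.01  95.67] F [ 0.6 -0.3  0.4] T [-0.02  0.02 -0.03]
z95.3 yaw-75 d[0.  0.3] t23.9 p [569.13  68.    95.26] F [0.1 0.1 0.4] T [-0.03  0.01 -0.03]
z94.5 yaw-75 d[0.  0.3] t24.2 p [569.1   67.99  94.43] F [0.6 0.2 0.2] T [-0.05 -0.01  0.04]
z93.7 yaw-75 d[0.  0.3] t24.4 p [569.11  67.98  93.64] F [0.1 0.  0.6] T [-0.02  0.   -0.06]
z92.9 yaw-75 d[0.  0.3] t24.7 p [569.13  68.    92.82] F [-0.4  0.2  2.2] T [-0.01 -0.    0.03]
z92.6 yaw-75 d[0.  0.3] t24.9 p [569.14  68.    92.61] F [ 0.3 -0.8  1.7] T [0.01 0.03 0.05]
z92.3 yaw-75 d[0.  0.3] t25.2 p [569.14  67.98  92.29] F [ 1.1 -0.1  1. ] T [-0.01 -0.01 -0.02]
z91.5 yaw-75 d[0.  0.3] t25.4 p [569.11  68.    91.43] F [0.5 0.4 1.8] T [-0.03  0.04 -0.01]
z91.2 yaw-75 d[0.  0.3] t25.7 p [569.12  68.01  91.19] F [ 0.4 -0.6  1. ] T [-0.02  0.02  0.03]
91.2 -75.0 [0.04829755 0.3       ]
```

The thread dropped at yaw -75. The cap went down about 5.6 mm with almost no force. Now I screw clockwise, following the thread.

Run:
```python
from h import *
f0=np.load("f0.npy");z=91.0;d=np.array([.05,.3]);y0=-75.;th=0.
for i in range(60):
    f=F()-f0;T=sensors.current_torque()[2];l=f[:2]
    if T>.33:
        arm.sleep(.1);T=sensors.current_torque()[2]
        if T>.38: print("tight",T);break
    if T>.25 and th<45: print("early torque",T);break
    if abs(f[2])>25 or th>75: print("limit");break
    if np.hypot(*l)>1.5: d=d+np.clip(.15*l,-.3,.3)
    st=3 if th<48 and T<.2 else 1
    th+=st
    if th>14 and f[2]<9: z-=.09*st
    if f[2]<-1.5: z-=.2
    if f[2]>4 and th<=20: z+=.15
    z=max(z,86.2)
    go(z,y0-th,15,d);rep("z%.2f th%.0f d%s"%(z,th,d.round(1)),f0)
np.save("st.npy",[z,y0-th,*d]);arm.sleep(.1);rep("end",f0)
```

```text
z91.00 th3 d[0.  0.3] t25.9 p [569.16  68.02  91.01] F [-0.5 -0.7  0.3] T [-0.04 -0.01  0.01]
z91.00 th6 d[0.  0.3] t26.2 p [569.18  67.98  91.04] F [ 0.4 -1.   0.4] T [ 0.1  -0.02  0.04]
z91.00 th9 d[0.  0.3] t26.4 p [569.15  68.01  91.01] F [-0.2 -0.4  0.8] T [ 0.03 -0.03  0.  ]
z91.00 th12 d[0.  0.3] t26.7 p [569.09  68.04  90.9 ] F [-0.   0.3 -1.1] T [0.11 0.02 0.02]
z90.73 th15 d[0.  0.3] t26.9 p [569.07  68.    90.62] F [ 0.1  0.6 -1.9] T [ 0.1  -0.01  0.03]
z90.26 th18 d[0.  0.3] t27.2 p [569.16  67.88  90.29] F [-0.1 -0.8 -1.3] T [-0.07  0.04 -0.04]
z89.99 th21 d[0.  0.3] t27.4 p [569.17  67.95  90.01] F [ 0.5 -0.2  0.1] T [-0.04  0.02  0.04]
z89.72 th24 d[0.  0.3] t27.7 p [569.17  67.93  89.75] F [ 0.6 -1.2 -1. ] T [-0.01  0.01 -0.03]
z89.45 th27 d[0.  0.3] t27.9 p [569.19  67.92  89.49] F [ 0.5 -0.5  0.3] T [-0.03  0.01  0.  ]
z89.18 th30 d[0.  0.3] t28.2 p [569.18  67.96  89.25] F [ 0.9 -1.1  0.2] T [-0.04  0.03  0.03]
z88.91 th33 d[0.  0.3] t28.4 p [569.16  67.94  88.93] F [ 0.2  0.  -0.4] T [-0.03  0.03 -0.02]
z88.64 th36 d[0.  0.3] t28.7 p [569.17  67.98  88.69] F [ 0.8
[... 1107 characters left out ...]
 [ 1.1 -0.7  7.3] T [ 0.13 -0.18  0.08]
z86.75 th57 d[1.  0.7] t31.9 p [570.25  68.35  87.  ] F [ 0.8 -0.1  5.9] T [ 0.18 -0.13  0.1 ]
z86.66 th58 d[1.  0.7] t32.2 p [570.26  68.32  86.91] F [1.9 0.4 7.7] T [ 0.16 -0.18  0.08]
z86.57 th59 d[1.3 0.7] t32.4 p [570.35  68.33  86.81] F [-0.7 -0.4  8. ] T [0.02 0.13 0.06]
z86.48 th60 d[1.3 0.7] t32.7 p [570.42  68.33  86.75] F [-0.6  0.3  7.8] T [0.01 0.05 0.11]
z86.39 th61 d[1.3 0.7] t32.9 p [570.43  68.3   86.65] F [-0.8  0.4  8. ] T [-0.02  0.01  0.24]
z86.30 th62 d[1.3 0.7] t33.2 p [570.46  68.31  86.6 ] F [-0.5 -1.5  8.8] T [-0.09 -0.04  0.65]
tight 0.691234162169086
end t33.4 p [570.46  68.31  86.62] F [ 1.1 -1.1  8.4] T [-0.11 -0.03  0.67]
```

Run:
```python
from h import *
f0=np.load("f0.npy");z,yaw,*d=np.load("st.npy")
jaws.command_gripper(1.0);rep("open",f0);print(sensors.current_gripper_width())
go(190,yaw,120,d);arm.sleep(.2);rep("up",f0)
s=vision.read_camera("scene");c,p=look("w9")
z=np.zeros((560,800,3),np.uint8);z[:480,:400]=cv2.resize(s["image"][180:276,280:360],(400,480),interpolation=2);z[:300,400:]=cv2.resize(c["image"],(400,300))
cv2.imwrite("pics/s9.png",z[:,:,::-1]);print(sensors.current_time())
```

```text
open t33.7 p [570.2   68.4   86.07] F [ 0.2 -0.4  1.5] T [-0.01  0.02 -0.02]
0.9999465541858945
up t35.0 p [570.18  68.43 189.37] F [-0.4 -0.7  2. ] T [ 0.08  0.03 -0.02]
35.05
```

View pics/s9.png

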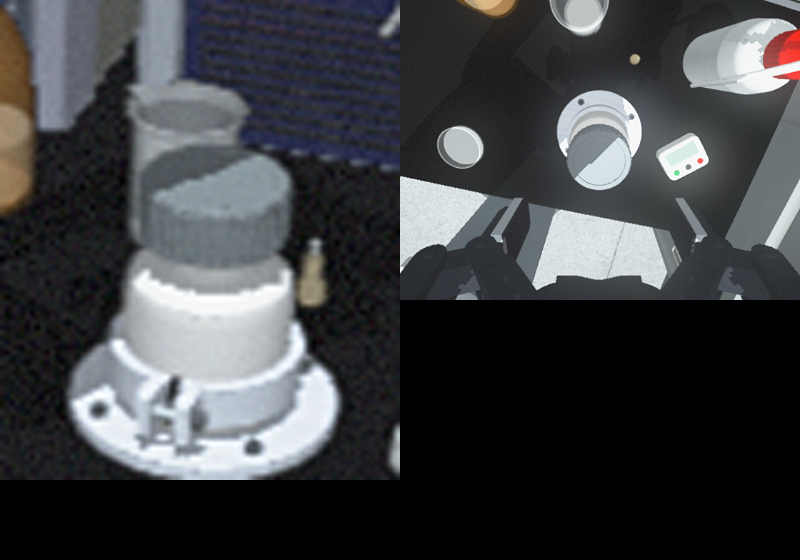

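The cap sits level and low on the neck (scene crop about (215,205)). The gripper is clear, and the dish, beaker and timer are undisturbed.

```bash
python3 -c "
from rig import ticket
print(ticket.hand_in())"
```

```text
the job is handed in; nothing more can be done
None
```

The jar is closed and handed in at about 35 s: the thread dropped in after a 15° back-turn, then the cap screwed 62° clockwise to its firm stop and was released; the last 1° step took the twist to about 0.67 N m, above the 0.35 that counts as tight, and the final pictures show the bystanders in place.

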